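# Stand a keeled-over kit carton back in its row

### The job

One of the reagent-kit cartons has keeled over and is leaning on the pipette-tip box. With your fingertips push it back upright on to its base, then slide it along the bench until it stands flat against the row of kit cartons it belongs to, so that it cannot fall over again. Only push it, never pick it up, and do not shove the row along or disturb the tip box or the other things on the bench.

Things in the scene. Friction and masses are not known exactly. Their poses are not given: they have to be found in the camera images.
- carton: the leaning carton: closed white card box with blue foot band, 120 (own x) x 55 (own y) x 115 mm (own z, base to top), 0.25 to 0.5 kg. Origin: centre of its underside. At the start it is tipped about 29 to 37 degrees towards its own -y, standing on its -y bottom edge, its broad -y face resting on the tip box's top edge. Its +y face belongs against row_near's -y face
- foot_lean (a point): point on carton: middle of the long bottom edge at its -y side (own 0, -27.5, 0 mm), which it stands on while leaning. Within 25 degrees of upright the carton drops back on its base by itself. Card on the bench has friction about 0.5 to 0.7: pushed high the carton tips, pushed low (fingertips below about 50 mm) it slides
- foot_row (a point): point on carton: middle of the long bottom edge at its +y side (own 0, 27.5, 0 mm), raised while it leans
- row_near: upright loose carton at the -y end of the row, same print, 120 (x) x 65 (y) x 115 mm (z), about 0.7 kg. Origin: centre of its underside; its own -y face (32.5 mm from the origin) looks at the leaning carton, which once stood upright where it is leaves a gap of 18 to 55 mm
- row_far: upright loose carton standing behind row_near on its +y side, 130 x 75 x 125 mm, about 0.85 kg. Origin: centre of its underside
- tip_box: closed pipette-tip box with dark ribbed base and pale lid, loose, 124 (x) x 87 (y) x 70 mm high, 0.45 kg, under the leaning carton on its -y side; between the leaning carton's standing edge and this box 40 to 50 mm of bench are free. Origin: centre of its underside
- tube_rack: bystander: dark red rack with capped test tubes, 200 x 70 x 104 mm, loose. Origin: centre of its underside
- reagent_bottle: bystander: amber jar with white cap, 62 mm across, 125 mm high, loose. Origin: centre of its underside
Mind the look-alikes: they are no part of the job. Leave any red look-alike of the row_near alone.

How it is judged:
By the outcome, as a careful person would: the job done as asked, in the order asked, and still so for the second after the job is handed in, with the robot touching nothing.
It also fails if it takes over 45 s, if anything falls off the work surface, if the arm or the gripper's body presses on something with over 40 N, if the wrist force passes 120 N, or if a joint passes its speed limit or range.

### The arm

A 6-joint arm with a two-finger parallel gripper is mounted at the origin on the work surface. World frame = base frame: x ahead of the robot, y to its left, z up, the work surface at z = 0. Lengths are in mm, angles in rad, forces in N, time in s.
With the tool pointing down it reaches from about 275 to 825 mm from the base axis. Payload 5.2 kg.
Tool frame: the origin (TCP) lies at the very end of the fingers, on their centre line; the grasp point (between the pads) lies 19 mm behind it; z points along the fingers, y is the line along which they close (so a half turn about z gives the same grasp; the last joint's range is limited). The gripper opens to 93 mm and grips with 3 to 60 N. Pads are 15 mm wide; open, the fingers measure 128 mm over their backs; the gripper's body (75 mm by 188 mm) begins 65 mm behind the grasp point.
Start: joints at [-1.39, 0.259, 1.535, -0, 1.348, -0.203], TCP at [205.966, -509.983, 218.653] pointing down, gripper open.
Joint ranges: [-3.14, 3.14], [-0.91, 2.08], [0.19, 2.58], [-1.22, 4.36], [0.22, 2.71], [-3.12, 3.12]. Speed limits (rad/s): [2.57, 2.57, 3.14, 3.14, 3.14, 3.14].

### API

Orientations are given as [roll, pitch, yaw] about the fixed x, y, z axes, in that order (R = Rz(yaw) Ry(pitch) Rx(roll)).
In Python, from bench import robot gives the robot as it stands. The module is installed in compiled form; this text tells all that it offers. Calls block until the motion is done:
- robot.move_ptp(position, orientation): joint-space move of the TCP to a pose.
- robot.move_linear(position, ori=None, speed=150, f_stop=None): straight line of the TCP; ori=None keeps the orientation; speed is the mean speed in mm/s. With f_stop (N) it stops when the force on the tool has changed by that much, and returns True; else False.
- robot.move_j(angles): joint-space move.
- robot.move_gripper(opening): opening from 0.0 (shut) to 1.0 (fully open); the grip force is fixed at half the most; returns when the fingers have stopped.
- robot.sleep(seconds).
- robot.inverse_kinematics(position, orientation): joint angles nearest the present ones, or None.
- robot.get_image(name): name is "scene" or "top" or "wrist"; returns a dict with "img" (400x640x3 uint8, blue, green, red), "fovy" (degrees; the focal length in pixels is half the picture's height over the tangent of half this angle, whatever the lens; pixels are square), "cx", "cy" (the principal point, pixels), "eye" and "orientation" of the camera in the world. Camera axes: x right, y down, z forward; pixel columns grow to the right and rows downward; lengths in mm; the calibration is good to about 2 mm. A picture is of the moment at which its call begins. There is no depth.
A pose or a line that the arm cannot do raises robot.MotionError and nothing moves.
- robot.hand_in(): hands the job in; it is judged then, once.
Readings, each from a call of its own:
- robot.current_t(): time.
- robot.current_qpos(): joint angles.
- robot.current_joint_vel(): joint speeds.
- robot.current_joint_efforts(): joint torques, N m.
- robot.current_tcp_pos(): TCP position.
- robot.current_eef_rot(): TCP orientation.
- robot.current_contact_force(): force on the tool from outside, world axes, zero at the start.
- robot.current_ft_torque(): the same for the moment, N m.
- robot.current_gripper_width(): opening from 0.0 (shut) to 1.0 (fully open).
- robot.current_finger_force(): force on a finger pad.
Only numpy, scipy, OpenCV 4.12 (cv2) and the standard library are available. Lean on these libraries where they do the work, as an engineer would, in place of code of your own. Each camera call takes 0.05 s, during which the arm holds its last target. There are 200 camera calls.

## Working session

There is one attempt and no reset: what is moved stays moved. The work goes in short steps, each a Python script; the robot and the scene stay as the last script left them, time stands still between calls to the robot, and variables do not carry over. Pictures are saved under pics/ and viewed, at most 10 in all, crops included, and the job is handed in when it is done.

```bash
mkdir -p pics
python3 - <<'E'
from bench import robot
import cv2
for n in("scene","top"):
    d=robot.get_image(n); cv2.imwrite(f"pics/{n}0.png",d["img"])
    print(n,{k:d[k] for k in d if k!="img"})
print(robot.current_t(),robot.current_eef_rot())
E
```

```text
scene {'fovy': 56.369709091250144, 'cx': 321.94173648573445, 'cy': 199.81855202003433, 'eye': array([1057.09739951,  362.17361167,  875.34620952]), 'orientation': array([-2.5120779 , -0.00429982,  2.14840456])}
top {'fovy': 42.27933384785603, 'cx': 314.5513994844219, 'cy': 199.82527457844537, 'eye': array([ 369.53356506,   19.62186978, 1568.06093959]), 'orientation': array([-3.02928496e+00, -2.01898693e-03, -1.58684769e+00])}
0.1 [-3.14003293e+00 -2.67495470e-04  3.83809717e-01]
```

View pics/scene0.png

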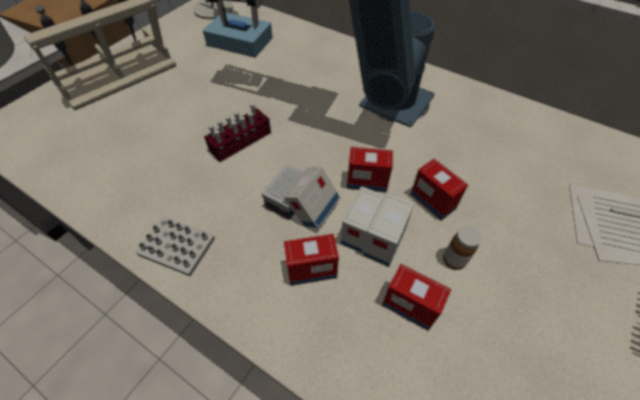

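View pics/top0.png

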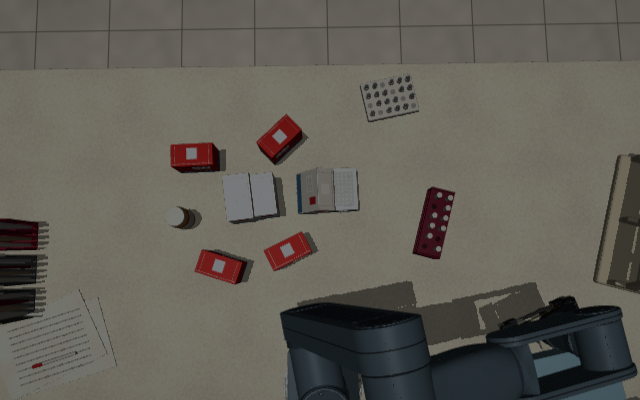

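Scene: the leaning white carton is at (315,195) in scene and (315,190) in top, with the tip box at (345,190) on its −y side in top. The white row is at (250,195) in top. Four red look-alikes stand at (195,157), (280,138), (290,250) and (220,265) in top. I choose the white leaning one, and check it in one close crop.

```bash
cat > h.py <<'E'
import numpy as np, cv2
from scipy.spatial.transform import Rotation as R
from bench import robot
def cam(d):
    f=200/np.tan(np.radians(d["fovy"])/2); return f,d["cx"],d["cy"],np.array(d["eye"]),R.from_euler("xyz",d["orientation"]).as_matrix()
def ray(d,u,v,z):
    f,cx,cy,e,M=cam(d); r=M@np.array([(u-cx)/f,(v-cy)/f,1]); return e+r*(z-e[2])/r[2]
def proj(d,p):
    f,cx,cy,e,M=cam(d); q=M.T@(np.array(p)-e); return np.array([cx+f*q[0]/q[2],cy+f*q[1]/q[2]])
E
python3 - <<'E'
from h import *
a=cv2.imread("pics/top0.png")[120:290,150:370]; b=cv2.imread("pics/scene0.png")[140:270,250:430]
a=cv2.resize(a,(792,612))[:300*2]; cv2.imwrite("pics/topc.png",a[:600])
cv2.imwrite("pics/scenec.png",cv2.resize(b,(800,578),interpolation=cv2.INTER_CUBIC))
d=robot.get_image("top")
for n,u,v,z in [("row_far/near seam lo",252,174,115),("nearTR",272,173,115),("nearBR",276,214,115),("farBL",229,221,125),("farTL",224,175,125),("tipTR",356,168,70),("tipBR",358,210,70),("cartonfootTL",299,170,0),("cartonfootBL",298,214,0)]:
    print(n,ray(d,u,v,z).round(0))
E
```

```text
row_far/near seam lo [610. 191. 115.]
nearTR [612. 134. 115.]
nearBR [495. 123. 115.]
farBL [476. 254. 125.]
farTL [607. 268. 125.]
tipTR [ 630. -109.   70.]
tipBR [ 507. -112.   70.]
cartonfootTL [639.  60.   0.]
cartonfootBL [504.  65.   0.]
```

View pics/topc.png

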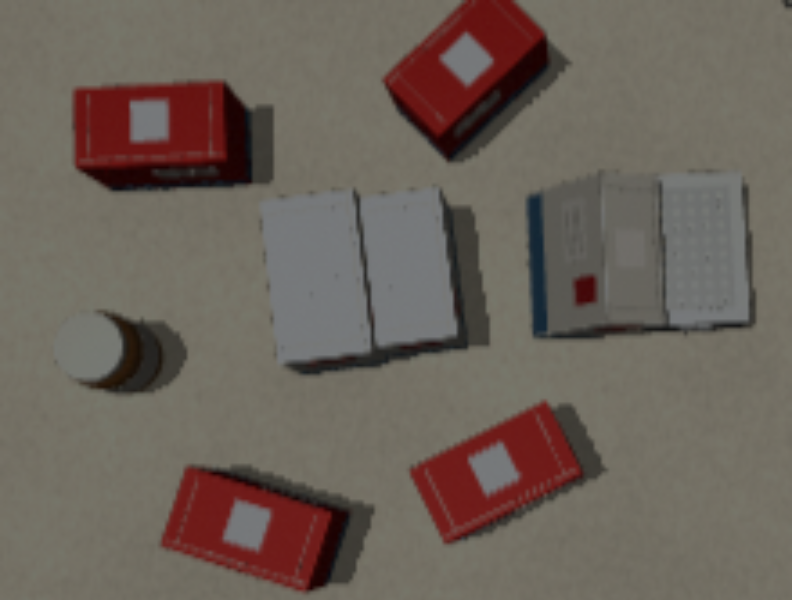

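View pics/scenec.png

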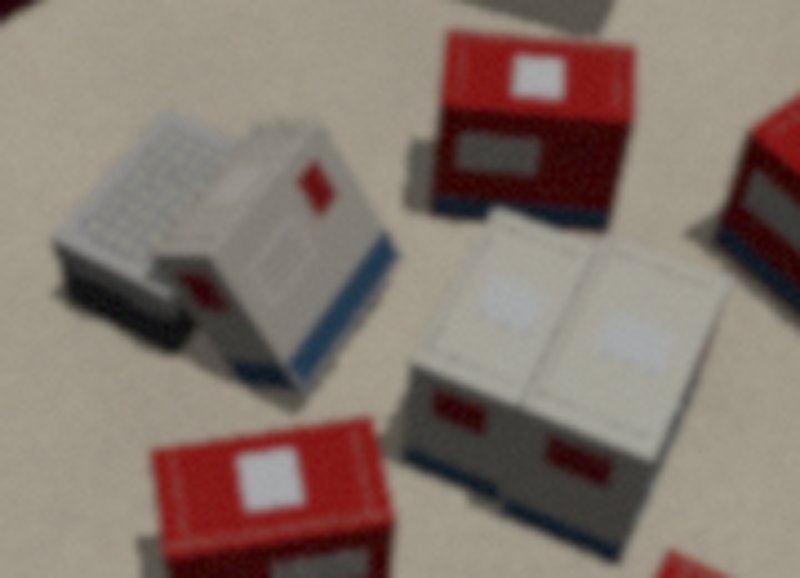

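The crop confirms it. The white carton with the blue foot leans on the tip box (crop foot edge (528,195)–(535,335), top edge at about 662). The white row's near face runs (440,188)–(459,345). Next I compute the geometry and check the arm can reach it.

```bash
cat >> h.py <<'E'
def tool(yaw,tilt):
    # fingers close along the carton's x; tip leads by tilt towards its +y
    y=np.array([np.cos(yaw),np.sin(yaw),0]); n=np.array([-y[1],y[0],0])
    z=n*np.sin(tilt)-np.array([0,0,np.cos(tilt)]); 
    return [R.from_matrix(np.c_[np.cross(s*y,z),s*y,z]).as_euler("xyz") for s in (1,-1)]
E
python3 - <<'E'
from h import *
d=robot.get_image("top")
c=lambda x,y,z:ray(d,150+x/3.6-.4,120+y/3.6-.4,z)   # crop was 612 rows: scale 3.6
P={k:c(*v) for k,v in dict(nT=(441,188,115),nB=(460,344,115),fT=(262,200,125),fB=(285,361,125),tT=(741,173,70),tB=(748,324,70),
 footrowT=(528,195,30),footrowB=(535,335,30),topT=(661,173,95),topB=(664,328,95),ridT=(604,172,127),ridB=(608,333,127),
 redU1=(450,157,0),redU2=(546,40,115),redU3=(440,130,115),redL1=(545,403,115),redL2=(581,470,115)).items()}
for k in P: print(k,P[k].round(0))
for a,b in("nB nT","fB fT","tB tT","footrowB footrowT","topB topT","ridB ridT"): pass
E
sed -i 's/a,b in(/&/' /dev/null
python3 - <<'E'
from h import *
for y in(-70,0,70):
  for o in tool(.07,np.radians(15)):
    q=robot.inverse_kinematics([560,y,35],list(o)); print(y,o.round(2),None if q is None else np.round(q,2))
E
```

```text
nT [615. 133. 115.]
nB [492. 119. 115.]
fT [606. 273. 125.]
fB [480. 255. 125.]
tT [ 632. -108.   70.]
tB [ 508. -110.   70.]
footrowT [623.  67.  30.]
footrowB [505.  63.  30.]
topT [628. -41.  95.]
topB [503. -41.  95.]
ridT [624.   5. 127.]
ridB [497.   4. 127.]
redU1 [662. 135.   0.]
redU2 [734.  49. 115.]
redU3 [662. 134. 115.]
redL1 [444.  54. 115.]
redL2 [392.  26. 115.]
-70 [-3.14 -0.26  1.64] [-0.47  0.52  1.66  0.25  1.1  -0.67]
-70 [ 3.14  0.26 -1.5 ] [-0.47  0.52  1.66  0.25  1.1   2.47]
0 [-3.14 -0.26  1.64] [-0.36  0.5   1.71  0.27  1.06 -0.58]
0 [ 3.14  0.26 -1.5 ] [-0.36  0.5   1.71  0.27  1.06  2.56]
70 [-3.14 -0.26  1.64] [-0.24  0.49  1.72  0.29  1.03 -0.47]
70 [ 3.14  0.26 -1.5 ] [-0.24  0.49  1.72  0.29  1.03  2.67]Traceback (most recent call last):
  File "<stdin>", line 8, in <module>
ValueError: too many values to unpack (expected 2)
sed: couldn't edit /dev/null: not a regular file
```

Run:
```python
from h import *
o=list(tool(.02,np.radians(15))[0])
robot.move_gripper(.7)
robot.move_ptp([564,-95,220],o)
robot.move_linear([564,-85,84])
print(robot.current_t(),robot.current_contact_force())
print(robot.move_linear([564,-50,84],speed=60,f_stop=6),robot.current_tcp_pos())
print(robot.move_linear([564,-18,84],speed=35,f_stop=15),robot.current_tcp_pos(),robot.current_contact_force())
robot.sleep(.5)
for n in("scene","top"):cv2.imwrite(f"pics/{n}1.png",robot.get_image(n)["img"])
a=cv2.imread("pics/top1.png")[120:290,200:370]; b=cv2.imread("pics/scene1.png")[140:290,250:430]
cv2.imwrite("pics/v1.png",np.hstack([cv2.resize(a,(400,400)),cv2.resize(b,(400,400))]))
print(robot.current_t(),robot.current_contact_force())
```

```text
3.8917 [0.14800001 0.45193076 0.70588835]
False [564.04161354 -49.88701388  84.01750193]
False [564.05353142 -18.1403767   84.00262341] [ 0.64405867 -0.36987807  1.67200885]
6.2917 [ 0.27872312 -0.15826354 -0.18468246]
```

View pics/v1.png

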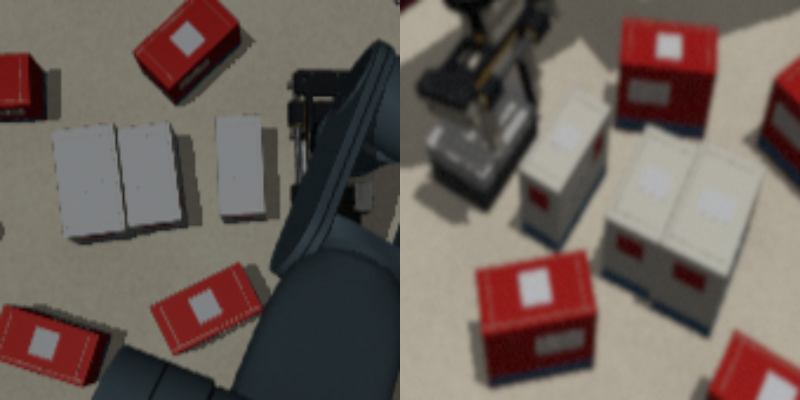

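The carton stands upright: in the left crop its top spans (216,117)–(266,216), and the row's near edge runs (170,122)–(184,222). I measure both tops with a mask.

```bash
cat >> h.py <<'E'
def tops(d,x1=370):
    g=cv2.cvtColor(d["img"],cv2.COLOR_BGR2HSV); m=((g[...,2]>125)&(g[...,1]<40)).astype(np.uint8); m[:150]=0;m[240:]=0;m[:,:205]=0;m[:,x1:]=0
    for c in cv2.findContours(m,0,2)[0]:
        if cv2.contourArea(c)>150:
            q=cv2.boxPoints(cv2.minAreaRect(c)); z=115
            w=np.array([ray(d,*p,z) for p in q])[:,:2]
            ((cx,cy),s,a)=cv2.minAreaRect(w.astype(np.float32)); print("c",round(cx),round(cy),"size",np.round(s),"ang",round(a,1),"corners",w.round(0).tolist())
E
python3 - <<'E'
from h import *
d=robot.get_image("top"); tops(d,322)
print(d["img"][190,[250,300,262,235]])
c=lambda x,y,z=115:ray(d,200+x/2.353-.3,120+y/2.353-.3,z)[:2].round(0)
for p in[(216,117),(262,115),(266,213),(219,218),(170,122),(184,222)]:print(p,c(*p))
E
```

```text
c 545 261 size [129. 132.] ang 6.3 corners [[601.0, 334.0], [616.0, 204.0], [488.0, 189.0], [474.0, 317.0]]
c 529 75 size [114. 188.] ang 89.1 corners [[436.0, 132.0], [623.0, 131.0], [622.0, 17.0], [434.0, 20.0]]
c 559 161 size [129.  63.] ang 6.6 corners [[620.0, 200.0], [627.0, 137.0], [499.0, 122.0], [492.0, 185.0]]
[[ 51  53  53]
 [131 129 127]
 [131 129 126]
 [131 128 126]]
(216, 117) [621.  78.]
(262, 115) [623.  23.]
(266, 213) [504.  20.]
(219, 218) [499.  76.]
(170, 122) [616. 134.]
(184, 222) [495. 118.]
```

Run:
```python
from h import *
t=np.radians(15); o1=list(tool(.115,t)[0])
robot.move_linear([562,3,84],speed=80,f_stop=8)
print(robot.move_linear([562,3,36],speed=50,f_stop=6),robot.current_tcp_pos())
print(robot.move_linear([562,18,36],speed=40,f_stop=12),robot.current_contact_force())
print(robot.move_linear([563.5,52,36],o1,speed=25,f_stop=12),robot.current_tcp_pos(),robot.current_contact_force())
print(robot.move_linear([564,60,36],speed=12,f_stop=4),robot.current_tcp_pos(),robot.current_contact_force(),robot.current_t())
d=robot.get_image("top");cv2.imwrite("pics/top2.png",d["img"]); b=robot.get_image("scene")["img"][140:290,250:430]
cv2.imwrite("pics/v2.png",np.hstack([cv2.resize(d["img"][120:290,200:370],(400,400)),cv2.resize(b,(400,400))]))
```

```text
False [562.28573915   2.90444935  36.29960171]
False [ 2.13364832 -0.37338008  0.67090846]
False [563.45523822  52.04008988  35.97689469] [ 1.00408554 -2.64812995 -0.84312687]
False [563.89220856  60.2178805   35.96992493] [-0.60536632 -1.44156005 -0.53490207] 10.7167
```

View pics/v2.png

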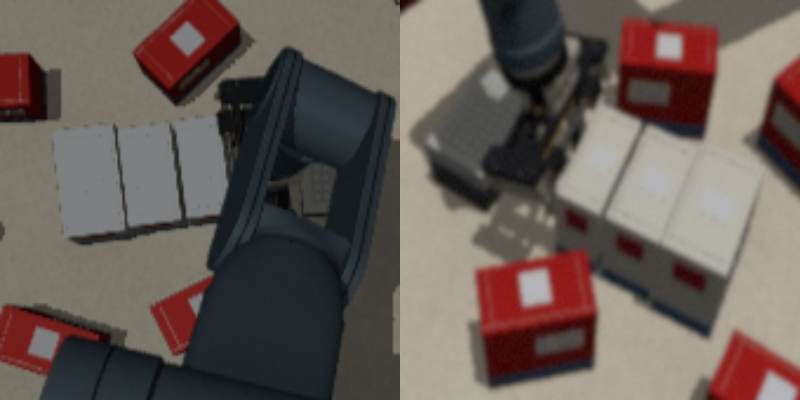

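The carton is aligned with the row, with a thin gap left at (180,165) in the left crop. I close it slowly with a force stop.

Run:
```python
from h import *
print(robot.move_linear([563.5,74,36],speed=8,f_stop=3.5),robot.current_tcp_pos(),robot.current_contact_force(),robot.current_t())
d=robot.get_image("top");cv2.imwrite("pics/top3.png",d["img"]); b=robot.get_image("scene")["img"][160:260,300:420]
e=cv2.imread("pics/top1.png")[160:230,215:305]
cv2.imwrite("pics/v3.png",np.vstack([np.hstack([cv2.resize(x,(385,300)) for x in(d["img"][160:230,215:305],e)]),cv2.resize(b,(770,300*2))[:300]]))
```

```text
True [563.88497163  65.62924241  35.71821623] [ 0.00844919 -1.80205667  0.68685361] 11.7333
```

View pics/v3.png

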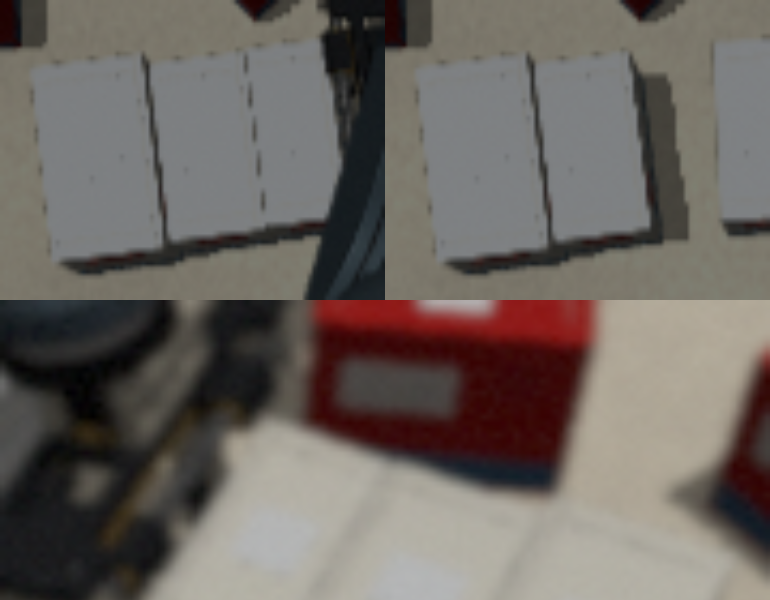

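Contact came at TCP y=65.6, against 65 predicted. The row has not moved and the seam is a thin dashed line at (255,150). One more gentle firm-up should confirm it, then I back out.

Run:
```python
from h import *
print(robot.move_linear([563.7,67.6,36],speed=6,f_stop=5),robot.current_tcp_pos(),robot.current_contact_force())
robot.move_linear([565,50,36],speed=60,f_stop=10)
robot.move_linear([566,40,110],speed=100)
robot.move_linear([560,-60,260],speed=200)
robot.move_j([-1.39,.259,1.535,0,1.348,-.203]); robot.sleep(.5)
d=robot.get_image("top"); b=robot.get_image("scene")["img"][140:290,250:430]
cv2.imwrite("pics/v4.png",np.vstack([np.hstack([cv2.resize(d["img"][160:230,215:305],(385,300)),cv2.resize(b,(385,300))]),np.hstack([cv2.resize(d["img"][120:290,180:370],(385,300)),cv2.resize(cv2.imread("pics/top0.png")[120:290,180:370],(385,300))])]))
print(robot.current_t())
```

```text
True [563.53789588  65.61816844  35.16687111] [-0.30573923 -1.04871621  1.50409022]
17.1833
```

View pics/v4.png

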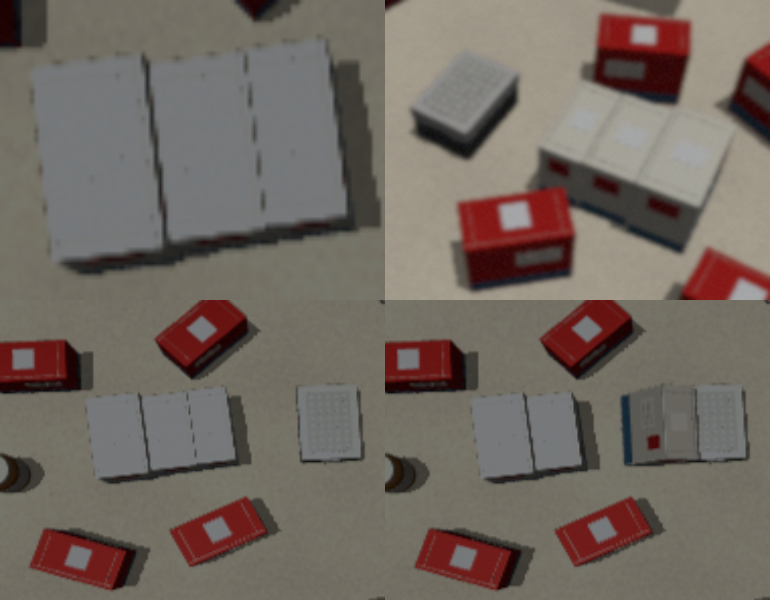

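The carton stands flat against the row (top crop, seam at (255,130)). The row, the tip box and the look-alikes sit where they were at the start. Handing in.

```bash
python3 -c "
from bench import robot
print(robot.hand_in())"
```

```text
the job is handed in; nothing more can be done
None
```

I pushed the leaning carton upright and slid it until it stood against the row, with nothing else visibly moved in the last pictures, and handed the job in at about 17 s; no verdict came back.

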